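# Fit the last tile into the facade mock-up

## Robot

A 6-joint arm with a two-finger parallel gripper is mounted at the origin on the work surface. World frame = base frame: x ahead of the robot, y to its left, z up, the work surface at z = 0. Lengths are in mm, angles in rad, forces in N, time in s.
With the tool pointing down it reaches from about 350 to 775 mm from the base axis. Payload 7.3 kg.
Tool frame: the origin (TCP) lies between the finger pads; the fingertips stand 14 mm ahead of it and the grasp point (between the pads) lies 5 mm behind it; z points along the fingers, y is the line along which they close (so a half turn about z gives the same grasp; the last joint's range is limited). The gripper opens to 92 mm and grips with 3 to 60 N. Pads are 19 mm wide; open, the fingers measure 130 mm over their backs; the gripper's body (75 mm by 190 mm) begins 47 mm behind the grasp point.
Start: joints at [1.043, 0.342, 1.524, -0, 1.275, -0.146], TCP at [195.597, 487.222, 240.741] pointing down, gripper open.
Joint ranges: [-2.53, 2.53], [-0.77, 2.02], [0.04, 2.7], [-1, 4.14], [0.28, 2.66], [-3.11, 3.11]. Speed limits (rad/s): [2.57, 2.57, 3.14, 3.14, 3.14, 3.14].

## Interface

Orientations are given as [roll, pitch, yaw] about the fixed x, y, z axes, in that order (R = Rz(yaw) Ry(pitch) Rx(roll)).
In Python, from plant import get_obs, cams, close_job gives the robot as it stands. The module is installed in compiled form; this text tells all that it offers.
- The arm moves only by the shell command python3 -m creep 'ROWS'. ROWS is JSON, a list of rows, each an object of numbers: "hand": the opening, from 0 (shut) to 1 (fully open); "tx", "ty", "tz": the shift along the tool's x, y, z in m; "spin": the turn about the tool's z in degrees. In form: [{"hand": .., "tx": .., "ty": .., "tz": .., "spin": ..}, ...]. A call has 1 to 5 rows; each row shifts and turns the commanded pose from where the row before left it, along the tool's axes as they then stand; what a row does not reach is not made up. A row lasts 1/8 s, in which the tool goes at most 62.5 mm and 10.7 degrees, less where a joint would pass 70% of its speed; a pose out of reach is approached as far as the arm can. A call is refused whole if a number of a shift passes 0.0625 or a number of a turn 10.7, either way. A call with a gripper value outside its range is refused whole. The fingers move at their own pace and stop on an object; the grip force is fixed at half the most. Time passes only in rows, so rows that do not move let the fingers close. It gives the time, the measured TCP pose, the force, the opening and the grip force at its end, in the units of the state.
- get_obs(): the state, without advancing time (a new reading comes with each control period).
- cams.capture(name): name is "scene" or "top"; returns a dict with "color" (400x640x3 uint8, red, green, blue), "K" (3x3 intrinsics, pixels), "R" (3x3) and "t" (3): a world point X has camera coordinates R X + t. Camera axes: x right, y down, z forward; pixel columns grow to the right and rows downward; lengths in mm; the calibration is good to about 2 mm. A picture is of the moment at which its call begins. There is no depth.
- close_job(): hands the job in; it is judged then, once.
The state is a dict: "time": time; "joint_positions": joint angles; "dq": joint speeds; "tau": joint torques, N m; "tool_pos": TCP position; "tcp_rot": TCP orientation; "contact_force": force on the tool from outside, world axes, zero at the start; "moment": the same for the moment, N m; "grip_width": finger opening in mm; "finger_force": force on a finger pad.
Only numpy, scipy, OpenCV 4.12 (cv2) and the standard library are available. Lean on these libraries where they do the work, as an engineer would, in place of code of your own. Each camera call takes 0.05 s, during which the arm holds its last target. There are 200 camera calls.

## Task

Finish the facade mock-up on the laying board: lift the lidded glaze pot out of the empty gap between the tiles and stand it on the round cork mat beside the board. Then turn the loose red tile until its tapered outline matches the gap and slide it, narrow end first and always flat on the board, fully home into the gap so that its wide end is flush with the two tiles beside it. Leave the vase, the planter, the jar and the mallet where they are.

Things in the scene. Friction and masses are not known exactly. Their poses are not given: they have to be found in the camera images.
- panel: Fixed brown laying board (18 mm thick, x -300 to 130, y -155 to 155 mm) with the mock-up: cream fluted tiles, 30 mm high over the board, glued round one gap that is open towards -x. Origin at bench height (z = 0), under the spot where the tile's origin belongs; x is the way the tile slides in. From x = -300 to -55 the board is bare; the loose tile lies there.
- gap_mouth (a point): Middle of the gap's mouth, on the board's top, at (-55, 0, 18) mm of the panel, same axes. The mouth is 134 mm wide, corners eased by 6 mm; the fronts of the two tiles beside it lie at this x. Panel frame: -y wall of the gap straight along x at y = -67; +y wall slanted from (-55, 67) to (55, 32); back of the gap at x = 57.5. So 2 mm play all round the homed tile.
- tile: Loose red fluted tile, 0.6 kg, flat on the board, edges 24 mm high, ribs on its face to 30 mm. Outline (mm): (-55, -65), (55, -65), (55, 30), (-55, 65). Home when its x, y axes and origin (on the underside) lie over the panel's. It starts turned 0.5 to 1.25 rad clockwise (from above) off the panel. Too wide to grip (95 mm or more each way): push it by its edges, 3 to 8 N.
- tile_wide_end (a point): Middle of the tile's wide end (straight, 130 mm), at (-55, 0, 0) mm of the tile, same axes; its narrow end (95 mm) is at x = +55, its straight side, parallel to x, at y = -65, its slanted side on +y. The tile's centre of mass is at about (-3, -10); pushed near one end of an edge, the tile turns about a point some 35 to 45 mm beyond that centre.
- pot: Steel glaze pot with a fixed blue lid, 0.45 kg, round, 76 mm across (80 at the lid), 84 mm high to the lid's top; a fixed dark arched handle stands over the lid in the pot's y-z plane. Origin at the centre of its underside, z up. It stands on the board, in the gap.
- pot_handle (a point): Middle of the top bar of the pot's handle, 125 mm above the pot's underside, same axes as the pot. The bar is round, 10 mm thick, runs 52 mm along the pot's y axis, with 36 mm of free height below it down to the lid: grip it from above, the fingers closing along the pot's x axis.
- mat: Fixed round cork mat on the bench to the left of the board, 130 mm across, 6 mm thick; origin at the centre of its underside, on the bench (z = 0).
- vase: Dark blue printed vase, 72 mm across, 150 mm high, standing on the bench; origin at the centre of its underside. To be left alone.
- planter: Cream six-sided printed planter, 92 mm across, 95 mm high, on the bench; origin at the centre of its underside. To be left alone.
- jar: Orange jar with a white cap, 64 mm across, 85 mm high, on the bench; origin at the centre of its underside. To be left alone.
- mallet: Rubber mallet lying on the bench, 230 mm long, head 48 mm across and 80 mm long; origin on the bench under its handle, handle to its -x, head at x = +85 mm. To be left alone.
Things that resemble listed ones, but are neither listed nor needed, are in the scene too. What is shaped like the pot but pink is not meant. There is more than one size of the tile; the job needs the smaller.

How it is judged (in metres and radians):
On the way, in this order (a step that is already met when the one before it is completed fails the run):
1. the pot is lifted clear of the board (25 mm or more) (z of pot in the frame of panel above 0.043 m), for 0.1 s.
2. the pot stands upright on the cork mat (horizontal distance between pot and mat below 0.03 m and height (world z) of pot below 0.01 m and angle between pot's own z axis and vertical below 0.1 rad and contact force between pot and the fingers below 0.1 N), for 0.2 s.
3. the tile is home in the gap (x of tile in the frame of panel above -0.006 m and y of tile in the frame of panel between -0.006 and 0.006 m and angle between the x axis of tile and the x axis of panel, either way round below 0.05 rad and z of tile in the frame of panel below 0.021 m), for 0.2 s.
At the end, for the whole second after the job is handed in: The pot stands upright and still on the cork mat, its centre within 30 mm of the mat's; the tile lies flat and still in the gap within 6 mm and 0.05 rad of home; vase, planter, jar and mallet are within 30 mm of where they were (all of step 3 and horizontal distance between pot and mat below 0.03 m and height (world z) of pot below 0.01 m and angle between pot's own z axis and vertical below 0.1 rad and linear speed of each of pot, tile below 0.02 m/s and x of tile in the frame of panel below 0.006 m and angle between tile's own z axis and vertical below 0.05 rad and distance of each of vase, planter, jar, mallet from where it was at the start of the episode below 0.03 m); the robot touches nothing.
It fails at once if the tile is lifted or tipped off the board, or pushed over its edge (z of tile in the frame of panel above 0.04 m or z of tile in the frame of panel below 0.01 m or angle between tile's own z axis and vertical above 0.25 rad).
It fails at once if the pot is tipped over (angle between pot's own z axis and vertical above 0.6 rad).
It fails at once if the vase, planter, jar or mallet is pushed away (distance of any of vase, planter, jar, mallet from where it was at the start of the episode above 0.03 m).
It also fails if it takes over 72 s, if anything falls off the work surface, if the arm or the gripper's body presses on something with over 40 N, if the wrist force passes 120 N, or if a joint passes its speed limit or range.

## Working session

There is one attempt and no reset: what is moved stays moved. The work goes in short steps, Python scripts to look and compute and a shell command to move; the robot and the scene stay as the last step left them, time stands still between calls to the robot, and variables do not carry over. Pictures are saved under pics/ and viewed, at most 10 in all, crops included, and the job is handed in when it is done.

```bash
mkdir -p pics
python3 - <<'E'
from plant import get_obs,cams
import cv2,pickle
d={n:cams.capture(n) for n in("scene","top")}
pickle.dump(d,open('c0.pkl','wb'))
for n in d: cv2.imwrite(f'pics/{n}0.png',d[n]["color"][:,:,::-1]); print(n,d[n]["K"].round(1).tolist(),d[n]["R"].round(3).tolist(),d[n]["t"].round(1))
o=get_obs();print(o['time'],o['tool_pos'],o['tcp_rot'])
E
```

```text
scene [[495.4, 0.0, 323.4], [0.0, 495.4, 210.3], [0.0, 0.0, 1.0]] [[-0.018, 1.0, -0.017], [0.754, 0.002, -0.656], [-0.656, -0.024, -0.754]] [ -19.4 -309.8 2141.2]
top [[495.2, 0.0, 320.6], [0.0, 495.2, 193.7], [0.0, 0.0, 1.0]] [[0.003, -1.0, 0.004], [-0.994, -0.003, -0.112], [0.112, -0.004, -0.994]] [  -4.4  504.3 1365.3]
0.1 [195.42989557 486.91553675 240.13351097] [-3.14028400e+00 -1.75579985e-04  2.75980246e+00]
```

View pics/top0.png

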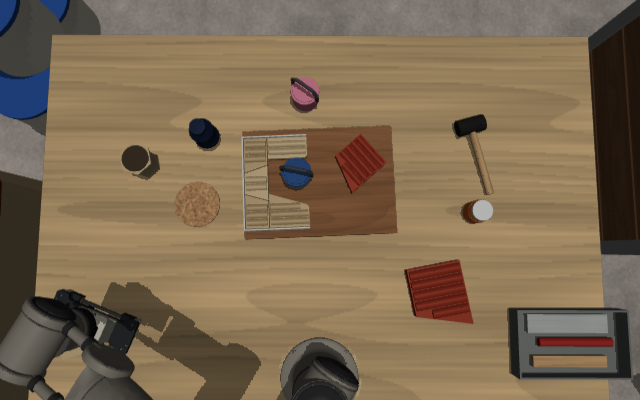

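View pics/scene0.png

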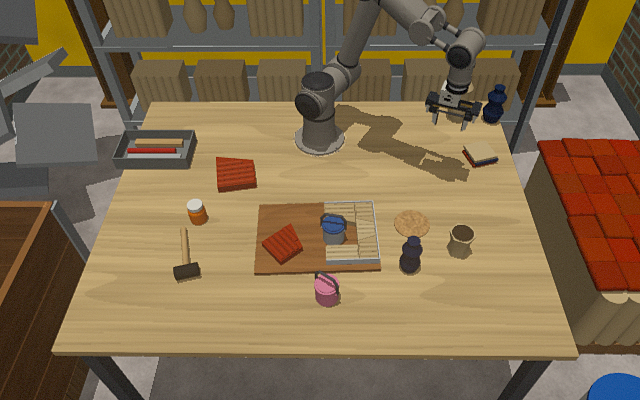

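Top view: the gap opens to the right (panel x ≈ world +y). Pot is at (296,173), mat (197,204), tile (360,163), board corners about (391,126), (397,233), (245,239) and (243,132). I'll zoom in for precise corners.

```bash
cat > h.py <<'E'
import numpy as np,cv2,pickle
from scipy.optimize import minimize
def w(c,px,z):
    r=c["R"].T@(np.linalg.inv(c["K"])@[px[0],px[1],1.]); o=-c["R"].T@c["t"]
    return (o+r*(z-o[2])/r[2])
def proj(c,P):
    q=(c["R"]@np.asarray(P,float).T).T+c["t"]; q=q@c["K"].T; return q[:,:2]/q[:,2:]
OUT=np.array([(-55,-65),(55,-65),(55,30),(-55,65)],float)
def T(p,xy):
    a=p[2];return np.asarray(xy)@np.array([[np.cos(a),np.sin(a)],[-np.sin(a),np.cos(a)]])+p[:2]
def hull(c,p,xy,z0,z1):
    q=T(p,xy);P=np.vstack([np.c_[q,np.full(len(q),z)] for z in(z0,z1)])
    return cv2.convexHull(proj(c,P).astype(np.float32))[:,0]
def redmask(c,roi):
    h=cv2.cvtColor(c["color"],cv2.COLOR_RGB2HSV);m=((h[...,0]<6)|(h[...,0]>174))&(h[...,1]>150)&(h[...,2]>50)
    k=np.zeros(m.shape,bool);k[roi[1]:roi[3],roi[0]:roi[2]]=1
    m=(m&k).astype(np.uint8)
    return cv2.morphologyEx(m,cv2.MORPH_CLOSE,np.ones((3,3)))
def render(h,shape,s=8):
    im=np.zeros((shape[0]*4,shape[1]*4),np.uint8)
    cv2.fillPoly(im,[np.round(((h+.5)*4-.5)*16).astype(np.int32)],255,shift=4)
    return cv2.resize(im,(shape[1],shape[0]),interpolation=cv2.INTER_AREA)/255.
def fit(views,p0,xy,z0,z1):
    def f(p):
        return sum(np.abs(render(hull(c,p,xy,z0,z1),m.shape)-m).sum() for c,m in views)
    best=None
    for da in(-.15,0,.15):
        q=np.array(p0)+[0,0,da]
        s=minimize(f,q,method='Nelder-Mead',options=dict(initial_simplex=[q,q+[15,0,0],q+[0,15,0],q+[0,0,.15]],xatol=.05,fatol=.1,maxiter=200))
        if best is None or s.fun<best.fun:best=s
    return best.x,best.fun
E
python3 - <<'E'
from h import *
d=pickle.load(open('c0.pkl','rb'))
c=d['top'];s=d['scene']
cv2.imwrite('pics/z1.png',cv2.resize(c["color"][115:250,230:405,::-1],None,fx=4.4,fy=4.4,interpolation=cv2.INTER_CUBIC))
for px in[(391,126),(397,233),(245,239),(243,132)]:print(w(c,px,18).round())
mt=redmask(c,(320,125,400,210));ms=redmask(s,(255,215,312,270))
print(mt.sum(),ms.sum())
p0=np.r_[w(c,(362,163),40)[:2],0]
for v in([(c,mt)],[(s,ms)],[(c,mt),(s,ms)]):
    print([ (x.round(2),round(f)) for x,f in [fit(v,p0+[0,0,a],OUT,18,46) for a in(.35,.7,1.05)]])
h=cv2.cvtColor(c["color"],cv2.COLOR_RGB2HSV)
b=((h[...,0]>100)&(h[...,0]<120)&(h[...,1]>120)).astype(np.uint8);b[:155]=0;b[192:]=0;b[:,:275]=0;b[:,318:]=0
print('lid',w(c,np.argwhere(b).mean(0)[::-1],100),b.sum())
print('mat',w(c,(197.5,204),6))
E
```

```text
[ 703. -205.   18.]
[ 395. -218.   18.]
[377. 209.  18.]
[683. 220.  18.]
1509 12
[(array([ 591.3 , -101.97,    0.71]), 118), (array([ 590.46, -102.53,    0.74]), 117), (array([ 591.38, -101.37,    0.72]), 112)]
[(array([-1288.59,   773.11,     4.54]), 12), (array([-1.38229e+03,  1.16663e+03, -1.18000e+00]), 12), (array([-1288.59,   773.11,     6.58]), 12)]
[(array([ 590.91, -102.87,    0.7 ]), 1122), (array([ 590.52, -102.33,    0.73]), 1120), (array([ 591.05, -102.2 ,    0.73]), 1120)]
lid [553.4576401   63.35202717 100.        ] 555
mat [476.23775007 347.62729006   6.        ]
```

View pics/z1.png

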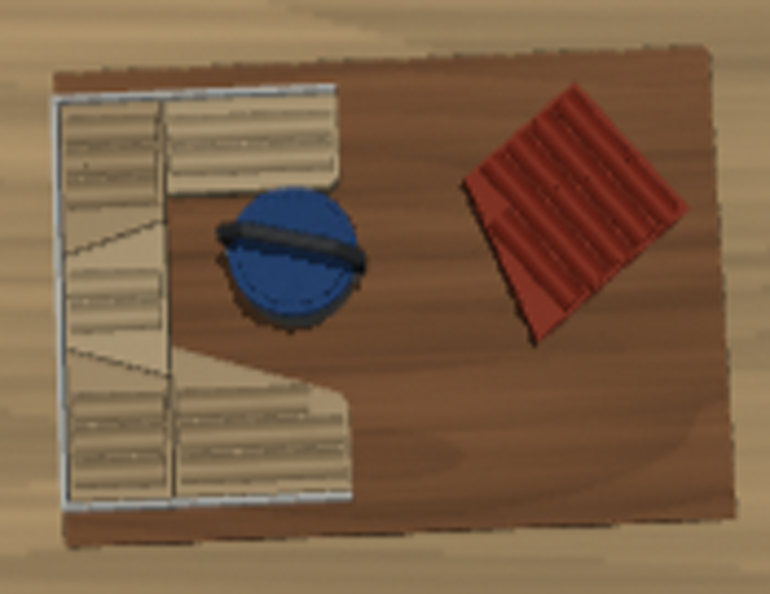

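The crop (4.4×, offset 230,115) shows tile corners at (575,85), (688,208), (535,345) and (465,182), with the slanted side at lower left. The handle bar runs from (225,232) to (360,264). Board corners are at (53,73), (709,47), (736,517) and (67,548).

```bash
cat >> h.py <<'E'
def rel(pan,p):
    d=np.array(p[:2])-pan[:2];a=pan[2];return np.array([np.cos(a)*d[0]+np.sin(a)*d[1],-np.sin(a)*d[0]+np.cos(a)*d[1],p[2]-a])
def plan(x,y,z,yaw):
    "shift/spin from the present pose: spin first (deg), then tx,ty,tz (m)"
    from plant import get_obs
    o=get_obs();p=o['tool_pos'];d=np.array([x,y,z])-p;s=-np.degrees((yaw-o['tcp_rot'][2]+np.pi)%(2*np.pi)-np.pi)
    c,n=np.cos(yaw),np.sin(yaw)
    print('at',p.round(1),o['tcp_rot'].round(3),'spin %.1f tx %.4f ty %.4f tz %.4f'%(s,(c*d[0]+n*d[1])/1e3,(n*d[0]-c*d[1])/1e3,-d[2]/1e3))
E
python3 - <<'E'
from h import *
d=pickle.load(open('c0.pkl','rb'));c=d['top']
P=lambda u,v:(230+(u+.5)/4.4-.5,115+(v+.5)/4.4-.5)
B=np.array([w(c,P(*q),18)[:2] for q in[(53,73),(709,47),(736,517),(67,548)]])
M=np.array([(130,-155),(-300,-155),(-300,155),(130,155)],float)
s=minimize(lambda p:((T(p,M)-B)**2).sum(),[530,90,1.6],method='Nelder-Mead',options=dict(xatol=.01,fatol=.01,maxiter=2000))
pan=s.x;print('panel',pan.round(3),(T(pan,M)-B).round(1).tolist())
# overlay checks: predicted mouth corners at z=48, crop px
q=T(pan,[(-55,-67),(-55,67),(55,32),(57.5,-67)])
print(((proj(c,np.c_[q,[48]*4])-[230,115])*4.4).round(0).tolist())
a,b=w(c,P(222,231),141),w(c,P(362,265),141);print('bar',(a+b)/2,np.arctan2(*(a-b)[[1,0]]),np.hypot(*(a-b)[:2]))
u=w(c,P(293,252),102);print('lid',u)
m=cv2.inRange(cv2.cvtColor(c["color"],cv2.COLOR_RGB2HSV),(0,0,0),(255,255,255))
print('tile rel',rel(pan,np.array([591,-102.3,.73])).round(2))
q=T((591,-102.3,.73),OUT);print(((proj(c,np.c_[q,[42]*4])-[230,115])*4.4).round(0).tolist())
plan((a[0]+b[0])/2,(a[1]+b[1])/2,200,1.338)
E
```

```text
panel [537.123  87.606   1.617] [[0.3, 0.4], [1.3, -0.2], [-1.3, -1.4], [-0.3, 1.2]]
[[338.0, 183.0], [347.0, 393.0], [170.0, 345.0], [161.0, 190.0]]
bar [550.90634885  61.59750181 141.        ] 1.3335704160544959 85.20359340423718
lid [554.6496596   62.74847098 102.        ]
tile rel [-192.21  -44.99   -0.89]
[[688.0, 206.0], [572.0, 80.0], [462.0, 177.0], [537.0, 341.0]]
at [195.4 486.9 240.1] [-3.14 -0.    2.76] spin 81.5 tx -0.3318 ty 0.4440 tz 0.0401
```

```bash
python3 -m creep '[{"hand":1,"tx":0,"ty":0,"tz":0,"spin":10.2},{"hand":1,"tx":0,"ty":0,"tz":0,"spin":10.2},{"hand":1,"tx":0,"ty":0,"tz":0,"spin":10.2},{"hand":1,"tx":0,"ty":0,"tz":0,"spin":10.2}]' >/dev/null
python3 -m creep '[{"hand":1,"tx":0,"ty":0,"tz":0,"spin":10.2},{"hand":1,"tx":0,"ty":0,"tz":0,"spin":10.2},{"hand":1,"tx":0,"ty":0,"tz":0,"spin":10.2},{"hand":1,"tx":0,"ty":0,"tz":0,"spin":10.1}]'
python3 -m creep '[{"hand":1,"tx":-0.0277,"ty":0.037,"tz":0.0033,"spin":0},{"hand":1,"tx":-0.0277,"ty":0.037,"tz":0.0033,"spin":0},{"hand":1,"tx":-0.0277,"ty":0.037,"tz":0.0033,"spin":0},{"hand":1,"tx":-0.0277,"ty":0.037,"tz":0.0033,"spin":0}]' >/dev/null
python3 -m creep '[{"hand":1,"tx":-0.0277,"ty":0.037,"tz":0.0033,"spin":0},{"hand":1,"tx":-0.0277,"ty":0.037,"tz":0.0033,"spin":0},{"hand":1,"tx":-0.0277,"ty":0.037,"tz":0.0033,"spin":0},{"hand":1,"tx":-0.0277,"ty":0.037,"tz":0.0033,"spin":0}]' >/dev/null
python3 -m creep '[{"hand":1,"tx":-0.0277,"ty":0.037,"tz":0.0033,"spin":0},{"hand":1,"tx":-0.0277,"ty":0.037,"tz":0.0033,"spin":0},{"hand":1,"tx":-0.0277,"ty":0.037,"tz":0.0033,"spin":0},{"hand":1,"tx":-0.0277,"ty":0.037,"tz":0.0033,"spin":0},{"hand":1,"tx":0,"ty":0,"tz":0,"spin":0}]'
python3 -c "
from h import *
plan(552,62,138,1.335)"
```

```text
time: 1.1
tool_pos: [195.5, 487.0, 240.3]
tcp_rot: [-3.141, 0.001, 1.331]
contact_force: [-0.7, 0.3, 0.4]
grip_width: 91.8
finger_force: 0.0
time: 2.72
tool_pos: [551.8, 58.7, 200.0]
tcp_rot: [-3.141, 0.001, 1.334]
contact_force: [-0.3, -0.1, -0.4]
grip_width: 91.7
finger_force: 0.0
at [551.8  58.7 200. ] [-3.141e+00  1.000e-03  1.334e+00] spin -0.1 tx 0.0033 ty -0.0006 tz 0.0620
```

```bash
python3 -m creep '[{"hand":1,"tx":0.003,"ty":0,"tz":0.02,"spin":0},{"hand":1,"tx":0,"ty":0,"tz":0.021,"spin":0},{"hand":1,"tx":0,"ty":0,"tz":0.021,"spin":0},{"hand":1,"tx":0,"ty":0,"tz":0,"spin":0},{"hand":0,"tx":0,"ty":0,"tz":0,"spin":0}]'
python3 -m creep '[{"hand":0,"tx":0,"ty":0,"tz":0,"spin":0},{"hand":0,"tx":0,"ty":0,"tz":0,"spin":0},{"hand":0,"tx":0,"ty":0,"tz":0,"spin":0},{"hand":0,"tx":0,"ty":0,"tz":0,"spin":0},{"hand":0,"tx":0,"ty":0,"tz":0,"spin":0}]'
```

```text
time: 3.35
tool_pos: [551.4, 64.6, 139.9]
tcp_rot: [3.141, -0.0, 1.338]
contact_force: [0.5, -0.2, 0.5]
grip_width: 85.9
finger_force: 0.0
time: 3.98
tool_pos: [551.4, 64.0, 139.1]
tcp_rot: [3.142, -0.0, 1.337]
contact_force: [0.1, 0.0, 0.2]
grip_width: 36.3
finger_force: 0.0
```

```bash
python3 -m creep '[{"hand":0,"tx":0,"ty":0,"tz":0,"spin":0},{"hand":0,"tx":0,"ty":0,"tz":0,"spin":0},{"hand":0,"tx":0,"ty":0,"tz":0,"spin":0},{"hand":0,"tx":0,"ty":0,"tz":0,"spin":0},{"hand":0,"tx":0,"ty":0,"tz":0,"spin":0}]'
python3 -m creep '[{"hand":0,"tx":0,"ty":0,"tz":-0.02,"spin":0},{"hand":0,"tx":0,"ty":0,"tz":-0.025,"spin":0},{"hand":0,"tx":0,"ty":0,"tz":-0.025,"spin":0},{"hand":0,"tx":0,"ty":0,"tz":0,"spin":0},{"hand":0,"tx":0,"ty":0,"tz":0,"spin":0}]'
python3 - <<'E'
from h import *
from plant import cams
c=cams.capture('top')
cv2.imwrite('pics/z2.png',cv2.resize(c["color"][100:260,130:400,::-1],None,fx=2.9,fy=2.9,interpolation=cv2.INTER_CUBIC))
# mat by colour from the first image (circle through dark-orange blob)
c=pickle.load(open('c0.pkl','rb'))['top'];h=cv2.cvtColor(c["color"],cv2.COLOR_RGB2HSV)
print(h[204,197],h[204,160])
m=((h[...,1].astype(int)>h[204,197,1]-30)&(h[...,0]<15)).astype(np.uint8);m[:178]=0;m[230:]=0;m[:,:168]=0;m[:,226:]=0
m=cv2.morphologyEx(m,cv2.MORPH_OPEN,np.ones((5,5)));print(cv2.boundingRect(m),m.sum())
x=np.argwhere(m).mean(0)[::-1];print(x,w(c,x,6));plan(*w(c,x,6)[:2],200,1.335)
E
```

```text
time: 4.6
tool_pos: [551.8, 63.9, 139.5]
tcp_rot: [3.14, -0.0, 1.337]
contact_force: [1.9, -1.2, 1.7]
grip_width: 8.8
finger_force: 29.9
time: 5.22
tool_pos: [550.1, 64.2, 207.3]
tcp_rot: [-3.138, 0.001, 1.337]
contact_force: [-0.4, -0.2, -5.7]
grip_width: 8.7
finger_force: 29.9
[ 15 121 147] [ 18 101 134]
(0, 0, 0, 0) 0
[nan nan] [nan nan nan]
at [550.2  64.1 207.2] [-3.138e+00  1.000e-03  1.337e+00] spin 0.1 tx nan ty nan tz 0.0072<stdin>:10: RuntimeWarning: Mean of empty slice.
  ret = um.true_divide(
```

View pics/z2.png

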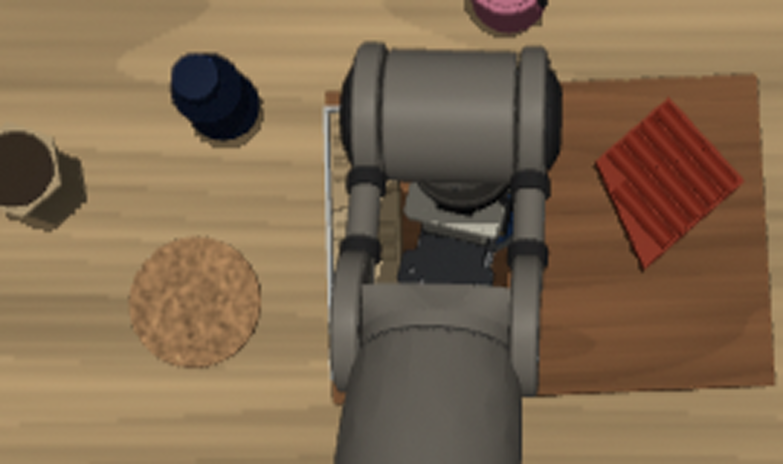

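The pot is held and lifted. The mat centre is at crop (195,302), which matches (476,348) world.

```bash
python3 -m creep '[{"hand":0,"tx":0.0159,"ty":-0.0088,"tz":0,"spin":0},{"hand":0,"tx":0.0259,"ty":-0.0138,"tz":0,"spin":0},{"hand":0,"tx":0.0259,"ty":-0.0138,"tz":0,"spin":0},{"hand":0,"tx":0.0259,"ty":-0.0138,"tz":0,"spin":0},{"hand":0,"tx":0.0259,"ty":-0.0138,"tz":0,"spin":0}]' >/dev/null
python3 -m creep '[{"hand":0,"tx":0.0259,"ty":-0.0138,"tz":0,"spin":0},{"hand":0,"tx":0.0259,"ty":-0.0138,"tz":0,"spin":0},{"hand":0,"tx":0.0259,"ty":-0.0138,"tz":0,"spin":0},{"hand":0,"tx":0.0259,"ty":-0.0138,"tz":0,"spin":0},{"hand":0,"tx":0.0259,"ty":-0.0138,"tz":0,"spin":0}]' >/dev/null
python3 -m creep '[{"hand":0,"tx":0.01,"ty":-0.005,"tz":0.02,"spin":0},{"hand":0,"tx":0,"ty":0,"tz":0.02,"spin":0},{"hand":0,"tx":0,"ty":0,"tz":0.015,"spin":0},{"hand":0,"tx":0,"ty":0,"tz":0,"spin":0},{"hand":0,"tx":0,"ty":0,"tz":0,"spin":0}]'
python3 -c "
from h import *
plan(475.5,348,128,1.335)"
```

```text
time: 7.15
tool_pos: [477.3, 348.2, 154.8]
tcp_rot: [3.141, -0.001, 1.337]
contact_force: [0.6, -0.7, -5.5]
grip_width: 9.0
finger_force: 29.9
at [477.3 348.2 154.8] [ 3.141e+00 -1.000e-03  1.337e+00] spin 0.1 tx -0.0006 ty -0.0017 tz 0.0268
```

```bash
python3 -m creep '[{"hand":0,"tx":0,"ty":-0.002,"tz":0.012,"spin":0},{"hand":0,"tx":0,"ty":0,"tz":0.010,"spin":0},{"hand":0,"tx":0,"ty":0,"tz":0.004,"spin":0},{"hand":0,"tx":0,"ty":0,"tz":0.001,"spin":0},{"hand":0,"tx":0,"ty":0,"tz":0,"spin":0}]'
```

```text
time: 7.78
tool_pos: [475.2, 348.5, 127.2]
tcp_rot: [3.142, -0.0, 1.337]
contact_force: [-0.0, -0.1, -5.8]
grip_width: 9.2
finger_force: 29.9
```

```bash
python3 -m creep '[{"hand":0,"tx":0,"ty":0,"tz":0.001,"spin":0},{"hand":0,"tx":0,"ty":0,"tz":0,"spin":0}]'
python3 -m creep '[{"hand":0,"tx":0,"ty":0,"tz":0.001,"spin":0},{"hand":0,"tx":0,"ty":0,"tz":0,"spin":0}]'
```

```text
time: 8.02
tool_pos: [475.7, 348.6, 126.9]
tcp_rot: [3.14, -0.001, 1.337]
contact_force: [0.5, -0.1, 0.5]
grip_width: 8.7
finger_force: 29.9
time: 8.28
tool_pos: [476.4, 348.7, 126.7]
tcp_rot: [3.138, -0.002, 1.337]
contact_force: [2.4, -1.4, 5.0]
grip_width: 9.1
finger_force: 29.9
```

```bash
python3 -m creep '[{"hand":0,"tx":0,"ty":0,"tz":-0.001,"spin":0},{"hand":0.6,"tx":0,"ty":0,"tz":0,"spin":0},{"hand":0.6,"tx":0,"ty":0,"tz":0,"spin":0},{"hand":0.6,"tx":0,"ty":0,"tz":0,"spin":0},{"hand":0.6,"tx":0,"ty":0,"tz":0,"spin":0}]'
python3 -m creep '[{"hand":0.6,"tx":0,"ty":0,"tz":0,"spin":0},{"hand":1,"tx":0,"ty":0,"tz":-0.01,"spin":0},{"hand":1,"tx":0,"ty":0,"tz":-0.02,"spin":0},{"hand":1,"tx":0,"ty":0,"tz":-0.03,"spin":0},{"hand":1,"tx":0,"ty":0,"tz":-0.02,"spin":0}]'
python3 - <<'E'
from h import *
pan=np.array([537.12,87.61,1.617])
t=np.array([591,-102.3,.73])
q=T(t,[(-55-45,0)])[0];print('behind wide end',q)
plan(*q,120,.73)
E
```

```text
time: 8.9
tool_pos: [474.8, 348.5, 125.9]
tcp_rot: [-3.141, 0.0, 1.337]
contact_force: [0.2, -0.6, -0.1]
grip_width: 44.2
finger_force: 0.0
time: 9.52
tool_pos: [475.5, 348.7, 208.4]
tcp_rot: [3.14, -0.002, 1.337]
contact_force: [-0.2, -0.1, 0.7]
grip_width: 89.4
finger_force: 0.0
behind wide end [ 516.48255977 -168.9869635 ]
at [475.5 348.7 208.4] [ 3.140e+00 -2.000e-03  1.337e+00] spin 34.8 tx -0.3147 ty 0.4131 tz 0.0884
```

```bash
python3 -m creep '[{"hand":1,"tx":0,"ty":0,"tz":0,"spin":-10.6},{"hand":0.8,"tx":0,"ty":0,"tz":0,"spin":-10.6},{"hand":0.8,"tx":0,"ty":0,"tz":0,"spin":-10.6},{"hand":0.8,"tx":0,"ty":0,"tz":0,"spin":-10.6},{"hand":0.8,"tx":0,"ty":0,"tz":0,"spin":-10.6}]'
python3 - <<'E'
from h import *
from plant import cams
c=cams.capture('top');cv2.imwrite('pics/z3.png',cv2.resize(c["color"][100:260,130:400,::-1],None,fx=2.9,fy=2.9))
t=np.array([591,-102.3,.73]);q=T(t,[(-3,-95)])[0];print(q)
plan(*q,130,.73+np.pi/2)
E
```

```text
time: 10.15
tool_pos: [475.1, 348.5, 207.0]
tcp_rot: [3.141, 0.0, 2.268]
contact_force: [-0.2, -0.1, 0.4]
grip_width: 73.7
finger_force: 0.0
[ 652.11709212 -175.09217713]
at [475.1 348.4 206.9] [3.141 0.    2.276] spin -1.4 tx -0.5081 ty -0.2172 tz 0.0769
```

```bash
python3 -m creep '[{"hand":0.8,"tx":-0.025,"ty":-0.011,"tz":0,"spin":-1.4},{"hand":0.8,"tx":-0.0423,"ty":-0.0181,"tz":0,"spin":0},{"hand":0.8,"tx":-0.0423,"ty":-0.0181,"tz":0,"spin":0},{"hand":0.8,"tx":-0.0423,"ty":-0.0181,"tz":0,"spin":0},{"hand":0.8,"tx":-0.0423,"ty":-0.0181,"tz":0,"spin":0}]' >/dev/null
python3 -m creep '[{"hand":0.8,"tx":-0.0423,"ty":-0.0181,"tz":0.008,"spin":0},{"hand":0.8,"tx":-0.0423,"ty":-0.0181,"tz":0.008,"spin":0},{"hand":0.8,"tx":-0.0423,"ty":-0.0181,"tz":0.008,"spin":0},{"hand":0.8,"tx":-0.0423,"ty":-0.0181,"tz":0.008,"spin":0},{"hand":0.8,"tx":-0.0423,"ty":-0.0181,"tz":0.008,"spin":0}]' >/dev/null
python3 -m creep '[{"hand":0.8,"tx":-0.0423,"ty":-0.0181,"tz":0.01,"spin":0},{"hand":0.8,"tx":-0.0423,"ty":-0.0181,"tz":0.01,"spin":0},{"hand":0.8,"tx":-0.0173,"ty":-0.0071,"tz":0.01,"spin":0},{"hand":0.8,"tx":0,"ty":0,"tz":0.01,"spin":0},{"hand":0.8,"tx":0,"ty":0,"tz":0,"spin":0}]'
python3 -c "
from h import *
plan(652.1,-175.1,38,2.301)"
```

```text
time: 12.08
tool_pos: [643.0, -175.5, 125.2]
tcp_rot: [-3.141, -0.003, 2.287]
contact_force: [-0.6, -0.5, 0.5]
grip_width: 73.6
finger_force: 0.0
at [ 643.  -175.5  125.2] [-3.141e+00 -3.000e-03  2.287e+00] spin -0.8 tx -0.0058 ty 0.0071 tz 0.0872
```

View pics/z3.png

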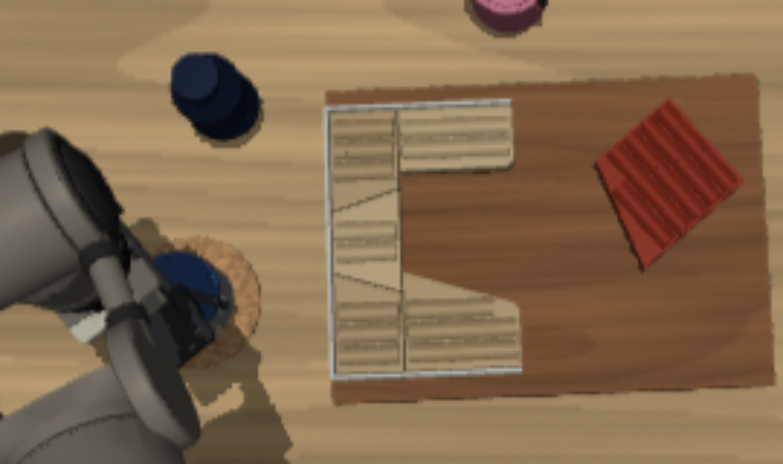

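The pot stands on the mat, the gap is empty and the tile is unmoved. Next I lower behind the straight side and touch the tile.

```bash
python3 -m creep '[{"hand":0.8,"tx":-0.006,"ty":0.007,"tz":0.02,"spin":-0.8},{"hand":0.8,"tx":0,"ty":0,"tz":0.03,"spin":0},{"hand":0.8,"tx":0,"ty":0,"tz":0.025,"spin":0},{"hand":0.8,"tx":0,"ty":0,"tz":0.011,"spin":0},{"hand":0.8,"tx":0,"ty":0,"tz":0,"spin":0}]'
python3 -m creep '[{"hand":0.8,"tx":0.005,"ty":0,"tz":0,"spin":0},{"hand":0.8,"tx":0.004,"ty":0,"tz":0,"spin":0},{"hand":0.8,"tx":0.003,"ty":0,"tz":0,"spin":0},{"hand":0.8,"tx":0,"ty":0,"tz":0,"spin":0}]'
python3 -c "
from h import *
plan(652.1,-175.1,38,2.301)"
```

```text
time: 12.7
tool_pos: [652.8, -176.4, 39.2]
tcp_rot: [-3.141, -0.001, 2.302]
contact_force: [0.3, -1.2, 0.9]
grip_width: 73.6
finger_force: 0.0
time: 13.2
tool_pos: [645.0, -168.1, 40.6]
tcp_rot: [3.141, 0.0, 2.301]
contact_force: [0.3, -0.1, -0.2]
grip_width: 73.3
finger_force: 0.0
at [ 645.  -168.1   40.6] [3.141 0.    2.301] spin -0.0 tx -0.0100 ty 0.0006 tz 0.0026
```

```bash
python3 -m creep '[{"hand":0.8,"tx":0.004,"ty":0,"tz":0.002,"spin":0},{"hand":0.8,"tx":0.003,"ty":0,"tz":0,"spin":0},{"hand":0.8,"tx":0.002,"ty":0,"tz":0,"spin":0}]'
python3 -m creep '[{"hand":0.8,"tx":0.002,"ty":0,"tz":0,"spin":0},{"hand":0.8,"tx":0.002,"ty":0,"tz":0,"spin":0}]'
python3 -m creep '[{"hand":0.8,"tx":0.002,"ty":0,"tz":0,"spin":0},{"hand":0.8,"tx":0.002,"ty":0,"tz":0,"spin":0}]'
```

```text
time: 13.58
tool_pos: [639.1, -161.6, 38.1]
tcp_rot: [3.141, 0.001, 2.301]
contact_force: [1.4, -1.5, -1.7]
grip_width: 73.2
finger_force: 1.4
time: 13.82
tool_pos: [636.4, -158.8, 38.1]
tcp_rot: [3.141, 0.001, 2.301]
contact_force: [1.9, -1.7, -1.2]
grip_width: 73.4
finger_force: 1.3
time: 14.08
tool_pos: [633.6, -155.6, 38.1]
tcp_rot: [3.141, 0.0, 2.301]
contact_force: [2.0, -2.3, -2.0]
grip_width: 73.2
finger_force: 1.3
```

```bash
for i in 1 2 3 4; do python3 -m creep '[{"hand":0.8,"tx":0.002,"ty":0.0028,"tz":0,"spin":-2.5},{"hand":0.8,"tx":0.002,"ty":0.0028,"tz":0,"spin":-2.5},{"hand":0.8,"tx":0.002,"ty":0.0028,"tz":0,"spin":-2.5},{"hand":0.8,"tx":0.002,"ty":0.0028,"tz":0,"spin":-2.5},{"hand":0.8,"tx":0.002,"ty":0.0028,"tz":0,"spin":-2.5}]' | egrep 'pos|rot|contact'; done
python3 - <<'E'
from h import *
from plant import cams
d={n:cams.capture(n) for n in("scene","top")}
a=cv2.resize(d['top']["color"][100:260,230:400,::-1],(340,320));b=cv2.resize(d['scene']["color"][190:290,240:400,::-1],(440,320))
cv2.imwrite('pics/z4.png',np.hstack([a,b]))
pickle.dump(d,open('c1.pkl','wb'))
E
```

```text
tool_pos: [635.9, -138.1, 38.2]
tcp_rot: [3.141, -0.0, 2.52]
contact_force: [2.3, 0.1, -1.3]
tool_pos: [634.5, -120.9, 38.2]
tcp_rot: [3.141, -0.0, 2.738]
contact_force: [2.4, 0.4, -0.6]
tool_pos: [629.3, -104.4, 38.2]
tcp_rot: [3.141, -0.0, 2.957]
contact_force: [1.4, 0.4, -1.3]
tool_pos: [620.7, -89.4, 38.2]
tcp_rot: [3.141, 0.0, -3.108]
contact_force: [1.4, 1.2, -0.7]
```

View pics/z4.png

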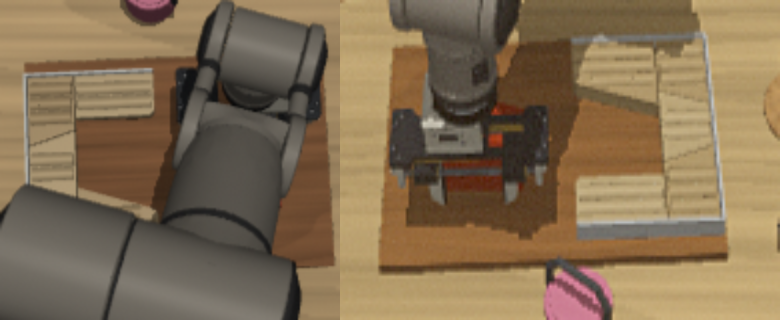

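The scene view shows the tile aligned, with both fingers on its straight side. I'll back off and go round behind the wide end.

```bash
python3 -m creep '[{"hand":0.8,"tx":-0.01,"ty":0,"tz":0,"spin":0},{"hand":0.8,"tx":-0.02,"ty":0,"tz":-0.01,"spin":0},{"hand":0.8,"tx":0,"ty":0,"tz":-0.03,"spin":0},{"hand":0.8,"tx":0,"ty":0,"tz":-0.03,"spin":0},{"hand":0.8,"tx":0,"ty":0,"tz":-0.03,"spin":0}]' | grep pos
python3 -m creep '[{"hand":0.8,"tx":0,"ty":-0.02,"tz":0,"spin":10.6},{"hand":0.8,"tx":0,"ty":-0.02,"tz":0,"spin":10.6},{"hand":0.8,"tx":0,"ty":-0.02,"tz":0,"spin":10.6},{"hand":0.8,"tx":-0.01,"ty":-0.02,"tz":0,"spin":10.6},{"hand":0.8,"tx":-0.03,"ty":-0.02,"tz":0,"spin":10.6}]' >/dev/null
python3 -m creep '[{"hand":0.8,"tx":-0.03,"ty":0,"tz":0,"spin":10.6},{"hand":0.8,"tx":-0.03,"ty":0,"tz":0,"spin":10.6},{"hand":0.8,"tx":0,"ty":0,"tz":0,"spin":10.6},{"hand":0.8,"tx":0,"ty":0,"tz":0,"spin":4},{"hand":0.8,"tx":0,"ty":0,"tz":0,"spin":0}]' | egrep 'pos|rot|time'
python3 - <<'E'
from h import *
from plant import cams
d={n:cams.capture(n) for n in("scene","top")}
a=cv2.resize(d['top']["color"][100:260,230:400,::-1],(340,320));b=cv2.resize(d['scene']["color"][190:290,240:400,::-1],(440,320))
cv2.imwrite('pics/z5.png',np.hstack([a,b]));pickle.dump(d,open('c2.pkl','wb'))
pan=np.array([537.12,87.61,1.617])
q=T(pan,[(-180-55-40,0)])[0];print(q);plan(*q,110,1.617)
E
```

```text
tool_pos: [651.1, -89.3, 139.0]
time: 18.55
tool_pos: [683.4, -254.8, 137.9]
tcp_rot: [-3.141, -0.0, 1.624]
[ 549.82148986 -187.09652005]
at [ 683.3 -254.7  138.1] [-3.142 -0.     1.625] spin 0.5 tx 0.0737 ty -0.1302 tz 0.0281
```

View pics/z5.png

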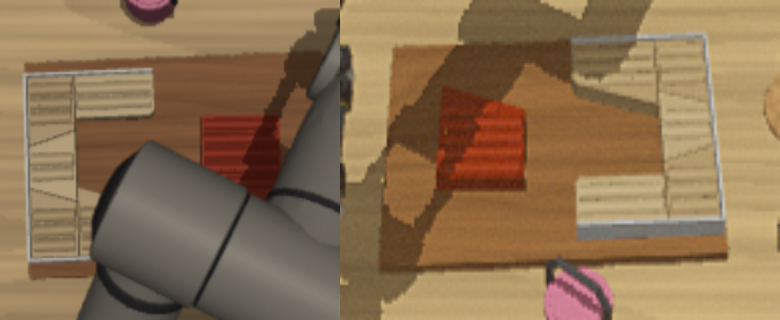

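The tile is fully visible in the scene view, nearly aligned with the gap. I'll fit its pose there, and check the panel in the same view to cancel calibration bias.

Run:
```python
from h import *
d=pickle.load(open('c2.pkl','rb'));s=d['scene'];c0=pickle.load(open('c0.pkl','rb'))
pan=np.array([537.12,87.61,1.617])
def mask(s,roi):
    h=s["color"].astype(int);m=((h[...,0]>2.6*h[...,1])&(h[...,0]>45)).astype(np.uint8)
    k=np.zeros_like(m);k[roi[1]:roi[3],roi[0]:roi[2]]=1
    return cv2.morphologyEx(m*k,cv2.MORPH_CLOSE,np.ones((3,3)))
m0=mask(c0['scene'],(255,215,312,275));print(m0.sum(),fit([(c0['scene'],m0)],[591,-102,.73],OUT,18,45))
m=mask(s,(260,205,320,260));print(m.sum(),cv2.boundingRect(m))
x,f=fit([(s,m)],[545,-92,1.617],OUT,18,45);print(x,f,rel(pan,x))
# panel seen in the scene view: predicted front-tile corners in crop px (z5 right half)
for z in(18,48):
    q=T(pan,[(-55,-67),(-55,67),(55,32),(57.5,-67)]);u=proj(s,np.c_[q,[z]*4]);print(((u-[240,190])*[2.75,3.2]+[340,0]).round().tolist())
q=T(pan,[(130,-155),(-300,-155),(-300,155)]);u=proj(s,np.c_[q,[18]*3]);print(((u-[240,190])*[2.75,3.2]+[340,0]).round().tolist())
```

```text
799 (array([ 588.85108025, -100.30118313,    0.63850051]), np.float64(201.5176470588235))
623 (275, 218, 32, 31)
[541.21820143 -85.63214562   1.60206737] 319.10588235294114 [-1.73246546e+02  3.90774801e+00 -1.49326341e-02]
[[573.0, 190.0], [570.0, 95.0], [655.0, 116.0], [662.0, 186.0]]
[[573.0, 173.0], [570.0, 78.0], [655.0, 99.0], [663.0, 170.0]]
[[726.0, 251.0], [376.0, 265.0], [390.0, 45.0]]
```

```bash
python3 -m creep '[{"hand":0.8,"tx":0,"ty":-0.025,"tz":0,"spin":0.5},{"hand":0.8,"tx":0.01,"ty":-0.04,"tz":0,"spin":0},{"hand":0.8,"tx":0.024,"ty":-0.04,"tz":0,"spin":0},{"hand":0.8,"tx":0.03,"ty":-0.02,"tz":0.03,"spin":0},{"hand":0.8,"tx":0.01,"ty":0,"tz":0.03,"spin":0}]' >/dev/null
python3 -m creep '[{"hand":0.8,"tx":0,"ty":0,"tz":0.02,"spin":0},{"hand":0.8,"tx":0,"ty":0,"tz":0.02,"spin":0},{"hand":0.8,"tx":0,"ty":0,"tz":0,"spin":0}]' | grep -v mom
python3 - <<'E'
from h import *
pan=np.array([537.12,87.61,1.617])
q=T(pan,[(-180-55-30,-5)])[0];print(q);plan(*q,38,1.617)
d=pickle.load(open('c2.pkl','rb'))['top'];h=d["color"].astype(int)
# straight side line of tile and gap wall in the top picture: sub-pixel rows of the strongest change
for u0,u1 in((285,301),(333,352)):
    for u in range(u0,u1,4):
        col=h[140:172,u:u+3,:].mean(1);f=col[:,0]-col[:,1]*(2 if u>320 else 0)
        g=np.abs(np.diff(f));k=g.argmax();print(u,k+140.5,g.max().round(),end=' | ')
print()
E
```

```text
time: 19.65
tool_pos: [554.3, -186.0, 37.0]
tcp_rot: [-3.139, -0.001, 1.616]
contact_force: [0.3, -0.1, 0.2]
grip_width: 73.5
finger_force: 0.0
[ 554.3542815  -176.87625586]
at [ 554.3 -186.    37. ] [-3.139e+00 -1.000e-03  1.616e+00] spin -0.1 tx 0.0091 ty 0.0005 tz -0.0010
285 157.5 75.0 | 289 157.5 66.0 | 293 157.5 62.0 | 297 157.5 58.0 | 333 156.5 39.0 | 337 156.5 40.0 | 341 156.5 40.0 | 345 156.5 40.0 | 349 156.5 47.0 |
```

```bash
python3 -m creep '[{"hand":0.8,"tx":0.006,"ty":0,"tz":-0.001,"spin":0},{"hand":0.8,"tx":0.006,"ty":0,"tz":0,"spin":0},{"hand":0.8,"tx":0.005,"ty":0,"tz":0,"spin":0},{"hand":0.8,"tx":0.004,"ty":0,"tz":0,"spin":0},{"hand":0.8,"tx":0.003,"ty":0,"tz":0,"spin":0}]' | egrep "pos|cont"
for i in 1 2 3 4; do python3 -m creep '[{"hand":0.8,"tx":0.005,"ty":0,"tz":0,"spin":0},{"hand":0.8,"tx":0.005,"ty":0,"tz":0,"spin":0},{"hand":0.8,"tx":0.005,"ty":0,"tz":0,"spin":0},{"hand":0.8,"tx":0.005,"ty":0,"tz":0,"spin":0},{"hand":0.8,"tx":0.005,"ty":0,"tz":0,"spin":0}]' | egrep "pos|cont"; done
python3 - <<'E'
from h import *
from plant import cams,get_obs
pan=np.array([537.12,87.61,1.617]);o=get_obs();print(rel(pan,np.r_[o['tool_pos'][:2],o['tcp_rot'][2]]))
d={n:cams.capture(n) for n in("scene","top")}
a=cv2.resize(d['top']["color"][120:240,235:355,::-1],(340,340));b=cv2.resize(d['scene']["color"][195:275,265:385,::-1],(459,340),interpolation=cv2.INTER_CUBIC)
cv2.imwrite('pics/z6.png',np.hstack([a,b]))
E
```

```text
tool_pos: [554.0, -162.2, 39.2]
contact_force: [-0.3, -0.5, -0.0]
tool_pos: [553.0, -137.6, 39.2]
contact_force: [-0.3, -2.5, -0.0]
tool_pos: [551.8, -112.3, 39.2]
contact_force: [0.9, -4.3, 1.2]
tool_pos: [550.7, -87.3, 39.2]
contact_force: [0.0, -5.7, 1.4]
tool_pos: [549.6, -62.4, 39.2]
contact_force: [0.0, -5.8, 2.5]
[-1.50389710e+02 -5.52809457e+00 -2.12513084e-03]
```

View pics/z6.png

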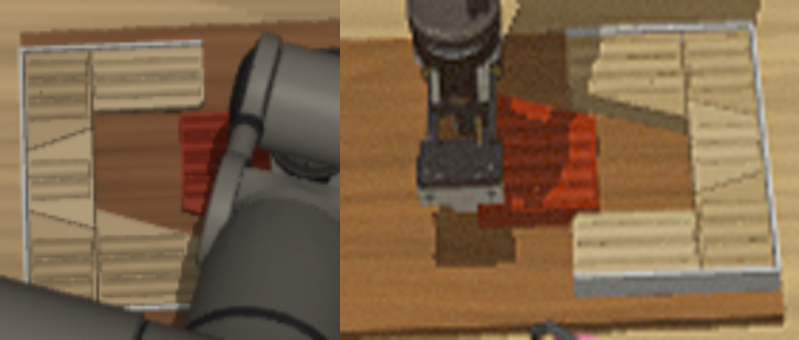

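Both views show the narrow end lined up just inside the −y wall line, with about 3 mm clearance. I'll keep pushing.

```bash
for i in 1 2 3; do python3 -m creep '[{"hand":0.8,"tx":0.004,"ty":0,"tz":0,"spin":0},{"hand":0.8,"tx":0.004,"ty":0,"tz":0,"spin":0},{"hand":0.8,"tx":0.004,"ty":0,"tz":0,"spin":0},{"hand":0.8,"tx":0.004,"ty":0,"tz":0,"spin":0},{"hand":0.8,"tx":0.004,"ty":0,"tz":0,"spin":0}]' | egrep "pos|cont"; done
python3 - <<'E'
from h import *
from plant import get_obs
pan=np.array([537.12,87.61,1.617]);o=get_obs();print(rel(pan,np.r_[o['tool_pos'][:2],o['tcp_rot'][2]]),o['moment'])
E
```

```text
tool_pos: [548.6, -42.7, 39.1]
contact_force: [-0.2, -4.9, 2.5]
tool_pos: [547.7, -22.7, 39.1]
contact_force: [0.7, -5.3, 2.2]
tool_pos: [546.8, -2.7, 39.1]
contact_force: [-0.6, -5.3, 2.0]
[-9.06784421e+01 -5.45557711e+00 -2.20478773e-03] [-0.89491036 -0.12157974 -0.04186374]
```

```bash
for i in 1 2 ; do python3 -m creep '[{"hand":0.8,"tx":0.002,"ty":0,"tz":0,"spin":0},{"hand":0.8,"tx":0.002,"ty":0,"tz":0,"spin":0},{"hand":0.8,"tx":0.002,"ty":0,"tz":0,"spin":0},{"hand":0.8,"tx":0.002,"ty":0,"tz":0,"spin":0}]' | egrep "pos|cont"; done
for i in 1 2 ; do python3 -m creep '[{"hand":0.8,"tx":0.002,"ty":0,"tz":0,"spin":0},{"hand":0.8,"tx":0.002,"ty":0,"tz":0,"spin":0}]' | egrep "pos|cont"; done
python3 - <<'E'
from h import *
from plant import get_obs
pan=np.array([537.12,87.61,1.617]);o=get_obs();print(rel(pan,np.r_[o['tool_pos'][:2],o['tcp_rot'][2]]),o['moment'])
E
```

```text
tool_pos: [546.4, 5.2, 39.1]
contact_force: [-0.4, -5.3, 1.7]
tool_pos: [546.1, 13.2, 39.1]
contact_force: [-0.4, -5.3, 2.0]
tool_pos: [546.3, 16.8, 39.1]
contact_force: [2.3, -7.8, 0.5]
tool_pos: [547.2, 20.3, 39.3]
contact_force: [5.5, -10.7, -2.7]
[-6.77421863e+01 -6.97941466e+00 -1.49421003e-03] [-1.66663029 -0.83136495  0.18212012]
```

```bash
for i in 1 2 ; do python3 -m creep '[{"hand":0.8,"tx":0.001,"ty":0.001,"tz":0,"spin":0},{"hand":0.8,"tx":0,"ty":0,"tz":0,"spin":0},{"hand":0.8,"tx":0,"ty":0,"tz":0,"spin":0}]' | egrep "pos|cont"; done
python3 - <<'E'
from h import *
from plant import get_obs
pan=np.array([537.12,87.61,1.617]);o=get_obs();print(rel(pan,np.r_[o['tool_pos'][:2],o['tcp_rot'][2]]))
E
```

```text
tool_pos: [547.6, 21.6, 39.2]
contact_force: [3.6, -6.0, 0.3]
tool_pos: [547.9, 22.9, 39.1]
contact_force: [1.5, -5.9, 1.1]
[-6.51767587e+01 -7.82028148e+00 -1.58982254e-03]
```

```bash
python3 -m creep '[{"hand":0.8,"tx":0.001,"ty":0.0003,"tz":0,"spin":0},{"hand":0.8,"tx":0,"ty":0,"tz":0,"spin":0},{"hand":0.8,"tx":0,"ty":0,"tz":0,"spin":0}]' | egrep "pos|cont"
python3 -m creep '[{"hand":0.8,"tx":-0.008,"ty":0,"tz":0,"spin":0},{"hand":0.8,"tx":-0.03,"ty":0,"tz":0,"spin":0},{"hand":0.8,"tx":-0.02,"ty":0,"tz":-0.03,"spin":0},{"hand":0.8,"tx":-0.04,"ty":0,"tz":-0.04,"spin":0},{"hand":0.8,"tx":-0.04,"ty":0,"tz":-0.04,"spin":0}]' >/dev/null
python3 -m creep '[{"hand":0.8,"tx":-0.05,"ty":0,"tz":0,"spin":0},{"hand":0.8,"tx":-0.05,"ty":0,"tz":0,"spin":0},{"hand":0.8,"tx":-0.05,"ty":0,"tz":0,"spin":0},{"hand":0.8,"tx":0,"ty":0,"tz":0,"spin":0},{"hand":0.8,"tx":0,"ty":0,"tz":0,"spin":0}]' | egrep "time|pos|cont"
python3 - <<'E'
from h import *
from plant import cams
d={n:cams.capture(n) for n in("scene","top")};pickle.dump(d,open('c3.pkl','wb'))
c=d['top'];a=cv2.resize(c["color"][125:245,165:325,::-1],None,fx=4.9,fy=4.9,interpolation=cv2.INTER_CUBIC)
cv2.imwrite('pics/z7.png',a)
h=c["color"].astype(int);m=((h[...,0]>2.6*h[...,1])&(h[...,0]>45)).astype(np.uint8);m[:,:260]=0;m[:,330:]=0;m[:140]=0;m[230:]=0
m=cv2.morphologyEx(m,cv2.MORPH_CLOSE,np.ones((3,3)))
pan=np.array([537.12,87.61,1.617]);x,f=fit([(c,m)],pan,OUT,40,45);print(m.sum(),x,f,rel(pan,x))
E
```

```text
tool_pos: [548.2, 23.8, 39.1]
contact_force: [1.0, -6.6, 1.5]
time: 28.62
tool_pos: [560.2, -262.4, 148.4]
contact_force: [-0.2, 0.2, -0.0]
1281 [538.06366212  88.64989841   1.67467479] 309.7333333333333 [ 0.99520348 -0.99068508  0.05767479]
```

View pics/z7.png

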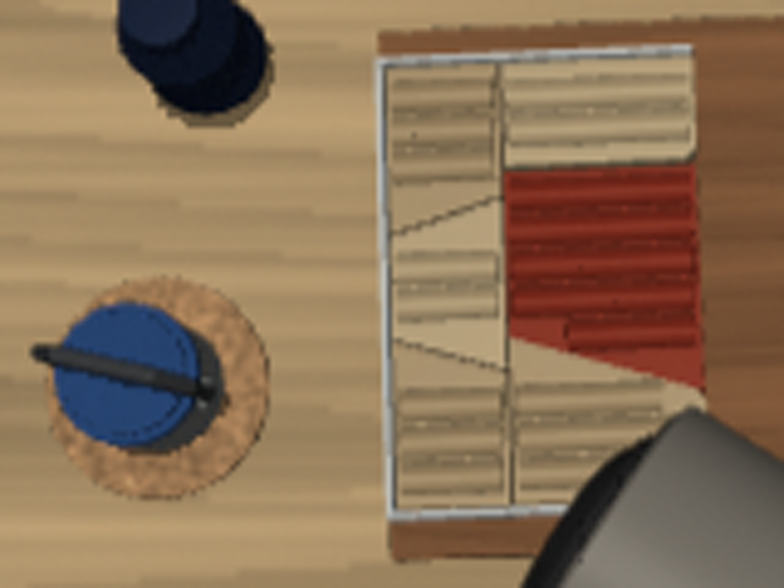

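The tile sits flush in the gap: its wide end is at crop column 695–704, against fronts at about 693–704. The pot stands on the mat, and the robot touches nothing.

```bash
python3 -c "
from plant import close_job
print(close_job())"
```

```text
the job is handed in; nothing more can be done
None
```

I handed in the job after about 29 s of the allowed 72 s: the pot stands on the cork mat and the red tile is home in the gap, flush to within about 2 mm by the last camera view; the verdict was not shown to me.

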